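# Start the blood-film dryer

### The arm

A 6-joint arm with a two-finger parallel gripper is mounted at the origin on a cart in front of the work surface, level with it; the furniture and walls round the work are solid. World frame = base frame: x ahead of the robot, y to its left, z up, the work surface at z = 0. Lengths are in mm, angles in rad, forces in N, time in s.
With the tool pointing down it reaches from about 275 to 725 mm from the base axis. Payload 15.9 kg.
Tool frame: the origin (TCP) lies at the very end of the fingers, on their centre line; the grasp point (between the pads) lies manip.pinch_z behind it (manip.pinch_z is the distance from the TCP to the grasp point, in mm); z points along the fingers, y is the line along which they close (so a half turn about z gives the same grasp; the last joint's range is limited). The gripper opens to 85 mm and grips with 20 to 120 N. Pads are 22 mm wide; open, the fingers measure 114 mm over their backs; the gripper's body (76 mm by 85 mm) begins 54 mm behind the grasp point. The pads swing forward as they close: fully open they stand 13 mm farther back than shut.
Start: joints at [-1.125, 0.213, -0.034, 1.323, 0, 1.571], TCP at [215.582, -451.121, 196.306] pointing down, gripper open.
Joint ranges: [-2.98, 2.98], [-0.74, 1.72], [-1.14, 1.35], [-2.1, 2.04], [-1.57, 1.44], [-3.14, 3.14]. Speed limits (rad/s): [1.89, 1.89, 2.39, 2.57, 3.14, 3.14].

### API

Orientations are given as a unit quaternion [w, x, y, z].
In Python, from plant import manip, kin, telemetry, vision gives the robot as it stands. Calls block until the motion is done:
- manip.reach(position, orientation): joint-space move of the TCP to a pose.
- manip.movel(position, v=150, frame=None, stop_force=None): straight line of the TCP; frame=None keeps the orientation; v is the mean speed in mm/s. With stop_force (N) it stops when the force on the tool has changed by that much, and returns True; else False.
- manip.movej(angles): joint-space move.
- manip.command_gripper(opening): finger opening in mm; the grip force is fixed at half the most; returns when the fingers have stopped.
- manip.hold(seconds).
- kin.ik(position, orientation): joint angles nearest the present ones, or None.
- telemetry.get_state(): the state.
- vision.grab_frame(name): name is "scene" or "top" or "wrist"; returns a dict with "color" (384x512x3 uint8, red, green, blue), "camera_matrix" (3x3 intrinsics, pixels), "extrinsics" (4x4, takes a point from world to camera coordinates). Camera axes: x right, y down, z forward; pixel columns grow to the right and rows downward; lengths in mm; the calibration is good to about 2 mm. A picture is of the moment at which its call begins. There is no depth.
A pose or a line that the arm cannot do raises manip.PlanningError and nothing moves.
- manip.job_done(): hands the job in; it is judged then, once.
The state is a dict: "time": time; "joints": joint angles; "qvel": joint speeds; "effort": joint torques, N m; "position": TCP position; "ee_rot": TCP orientation; "ft_force": force on the tool from outside, world axes, zero at the start; "moment": the same for the moment, N m; "grip_width": finger opening in mm; "gripper_force": force on a finger pad.
Only numpy, scipy, OpenCV 4.12 (cv2) and the standard library are available. Lean on these libraries where they do the work, as an engineer would, in place of code of your own. Each camera call takes 0.05 s, during which the arm holds its last target. There are 200 camera calls.

### The job

The blood films are ready to dry. Push the slide tray all the way into the dryer, swing the cover down shut over it, and then switch the dryer on by flipping the toggle switch on its right-hand panel over to the back until it snaps. Leave the things standing round the dryer where they are.

Things in the scene. Friction and masses are not known exactly. Their poses are not given: they have to be found in the camera images.
- dryer: slide dryer fixed to the worktop: low white box 235 mm wide (its y), 175 mm deep (its x). Origin on the worktop; x points to its back, y to its left, z up. Left part, centre line y = +42.5: chamber, open in front; plate top at z = 16 mm, reaching out as a sill to x = -100; walls 50 mm high from x = -60. Right part, y -117 to -32, x -60 to +75 mm: console, top at z = 57
- tray_lip (a point): middle of the front face of the slide tray, half-way up its lip (13 mm over its underside). Loose steel tray 104 mm deep, 128 wide, 0.15 to 0.31 kg, four glass slides fixed in it; front lip 26 mm high along the whole width, other rims 10 mm. Its x points into the dryer, z up. At the start it stands 35 to 55 mm out of the chamber (133 mm wide inside); it slides on the plate
- tray_home (a point): fixed point on the dryer where tray_lip is when the tray is fully home against its stop at the back
- dryer_cover (a joint): hinge angle of the cover: 0 = shut, 1.4 to 1.6 rad (about upright) at the start, stop at 1.75. A stiff hinge holds it wherever it is left; about 1.5 N at its edge moves it. Its front skirt reaches 29 mm below the hinge and comes down on the tray's lip if the tray stands out
- cover_hinge (a point): fixed point at the middle of the cover's hinge line, 53 mm above the worktop, at the back of the chamber; the line runs along the dryer's y
- cover_edge (a point): point on the cover's outer face (upper one when shut), 122 mm from the hinge line, in the middle; its x points from the free edge to the hinge, its z out of that face. Cover: clear pane in an aluminium frame, 146 mm wide, 5 mm thick; a black lift tab reaches 21 mm beyond this point. When shut its top is 56 mm over the worktop
- dryer_switch (a joint): angle of the steel toggle bat: 0 = off, leaning 0.38 rad to the front (dryer's -x); 0.76 = on, leaning 0.38 rad to the back (+x). A spring throws it away from the middle (0.38) to either end; about 3 N at its tip moves it off its stop
- switch_tip (a point): end of the toggle bat, 42 mm from its pivot; the bat is 12 mm thick near its tip and thinner below
- switch_pivot (a point): fixed point on the switch's pivot, 60 mm above the worktop; the bush round it reaches 5 mm higher; the bat swings in the dryer's x-z plane through this point. A fixed knob, 72 mm above the worktop and 32 mm across, stands 55 mm behind it
- cup: bystander: specimen cup with a screw lid, 59 mm across, 75 mm high, origin under its centre, standing to the right of the dryer
- stain_bottle: bystander: small brown bottle, 38 mm across, 78 mm high, origin under its centre, standing to the right of the dryer's front
- carton: bystander: flat carton 90 x 64 x 24 mm, origin under its centre, lying in front of the console

How it is judged (in metres and radians):
On the way, in this order (a step that is already met when the one before it is completed fails the run):
1. the tray is pushed home (x of tray_lip in the frame of tray_home above -0.009 m), for 0.2 s.
2. the cover is shut over the tray (value of joint dryer_cover below 0.04 rad), for 0.2 s.
3. the switch has snapped over to the back (value of joint dryer_switch above 0.65 rad), for 0.2 s.
At the end, for the whole second after the job is handed in: The tray stands within 9 mm of its stop, the cover is shut (within 0.04 rad) and the toggle lies at its back stop (beyond 0.65 rad) (x of tray_lip in the frame of tray_home above -0.009 m and value of joint dryer_cover below 0.04 rad and value of joint dryer_switch above 0.65 rad); the robot touches nothing.
It fails at once if the specimen cup, the bottle or the carton is shoved more than 30 mm or knocked over (distance of any of cup, stain_bottle, carton from where it was at the start of the episode above 0.03 m or angle between any of cup, stain_bottle's own z axis and vertical above 0.5 rad).
It fails at once if the switch is on while the cover is open (value of joint dryer_switch above 0.45 rad and value of joint dryer_cover above 0.15 rad).
It also fails if it takes over 48 s, if anything falls off the work surface, if the arm or the gripper's body presses on something with over 40 N, if the wrist force passes 120 N, or if a joint passes its speed limit or range.

## Working session

There is one attempt and no reset: what is moved stays moved. The work goes in short steps, each a Python script; the robot and the scene stay as the last script left them, time stands still between calls to the robot, and variables do not carry over. Pictures are saved under pics/ and viewed, at most 10 in all, crops included, and the job is handed in when it is done.

```bash
ls; mkdir -p pics; python3 - <<'E'
from plant import manip, kin, telemetry, vision
import cv2,numpy as np
for n in ["scene","top"]:
    f=vision.grab_frame(n); cv2.imwrite(f"pics/{n}0.png",cv2.resize(f["color"][:,:,::-1],(768,576)))
    print(n,f["camera_matrix"].tolist(),np.round(f["extrinsics"],4).tolist())
print(telemetry.get_state()["time"],telemetry.get_state()["ee_rot"],manip.pinch_z)
E
```

```text
pics
scene [[362.67261097645843, 0.0, 262.7658663518256], [0.0, 362.67261097645843, 193.26598772670837], [0.0, 0.0, 1.0]] [[0.6848, -0.7285, 0.02, -599.786], [-0.3371, -0.341, -0.8775, 121.6972], [0.6461, 0.5942, -0.4791, 791.6406], [0.0, 0.0, 0.0, 1.0]]
top [[358.0529330932109, 0.0, 254.19220333481152], [0.0, 358.0529330932109, 182.2342506274657], [0.0, 0.0, 1.0]] [[0.005, -0.9995, 0.0308, -368.0981], [-0.9861, -0.0101, -0.1658, 493.4335], [0.166, -0.0295, -0.9857, 827.6664], [0.0, 0.0, 0.0, 1.0]]
0.1 [-4.60414196e-04  9.75254663e-01  2.21083967e-01 -1.01324754e-04] 18.700000000000003
```

View pics/scene0.png

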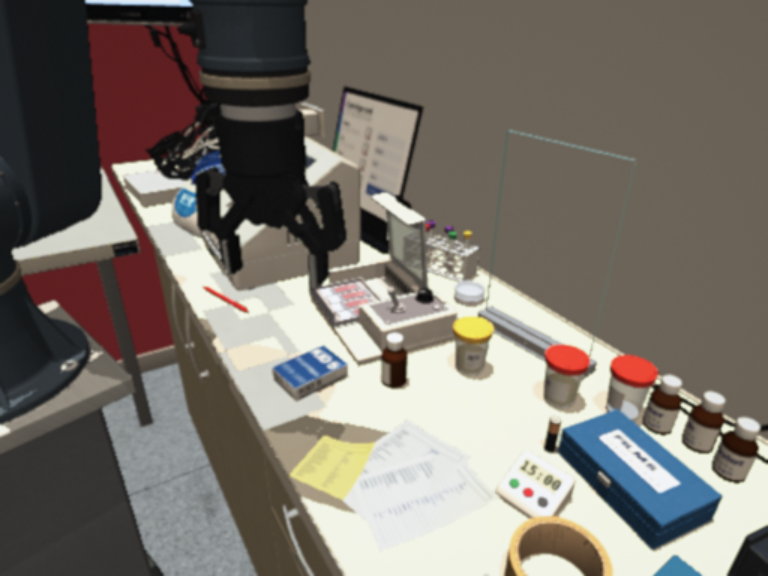

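View pics/top0.png

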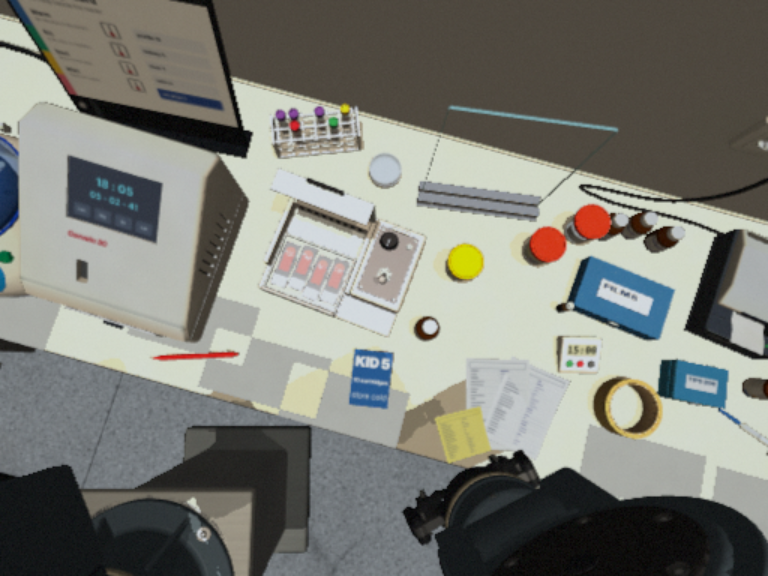

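The scene view shows the cover upright, the tray out, and the switch leaning forward. In the top view (1.5x) the dryer is at about (340,260), with the knob at (388,240), the bat at about (380,275), the cup at (465,262), the bottle at (427,328) and the carton at (372,378). I'll zoom in on the dryer.

```bash
cat > h.py <<'E'
import cv2,numpy as np
from plant import manip, kin, telemetry, vision
def ray(f,u,v):
    E=f["extrinsics"];R=E[:3,:3];t=E[:3,3]
    return -R.T@t, R.T@np.linalg.inv(f["camera_matrix"])@np.array([u,v,1.])
def onplane(f,u,v,z):
    c,d=ray(f,u,v); return c+d*(z-c[2])/d[2]
def proj(f,p):
    q=f["camera_matrix"]@(f["extrinsics"][:3,:3]@np.asarray(p,float)+f["extrinsics"][:3,3]); return q[:2]/q[2]
E
python3 - <<'E'
from h import *
f=vision.grab_frame("top"); im=f["color"][:,:,::-1]
cv2.imwrite("pics/topc.png",cv2.resize(im[105:225,165:305],(700,600),interpolation=cv2.INTER_CUBIC))
E
```

```text
(no output)
```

View pics/topc.png

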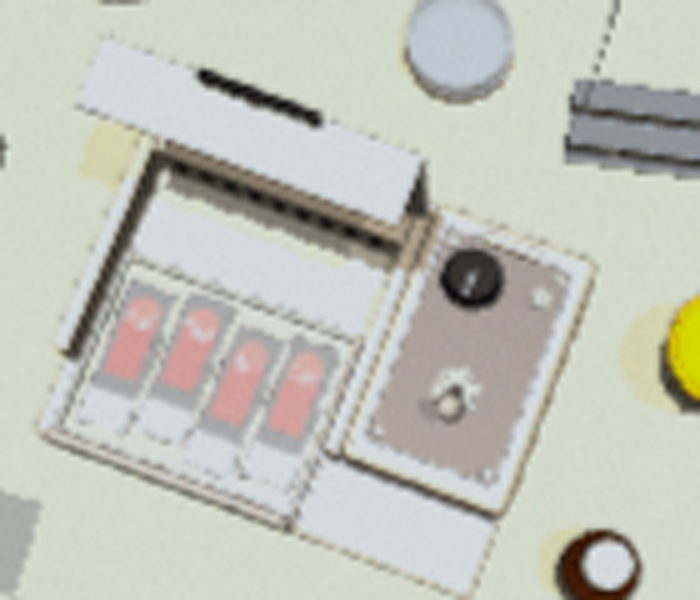

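The crop is 5x with its origin at native (165,105). It shows the console's top corners at FR(500,515), FL(345,460), BR(595,262) and BL(440,205), the knob at (472,278) and the bush at (457,385). The tray lip's top edge runs from (40,432) to (290,528), and the cover's free edge from (110,38) to (425,160) with the tab in its middle.

```bash
cat >> h.py <<'E'
def c2n(u,v): return 165+(u+.5)/5-.5,105+(v+.5)/5-.5
E
python3 - <<'E'
from h import *
f=vision.grab_frame("top")
P=lambda u,v,z: onplane(f,*c2n(u,v),z)
obs=np.array([P(500,515,57),P(345,460,57),P(595,262,57),P(440,205,57)])[:,:2]
mod=np.array([[-60,-117],[-60,-32],[75,-117],[75,-32]],float)
mc=mod-mod.mean(0);oc=obs-obs.mean(0)
yaw=np.arctan2((mc[:,0]*oc[:,1]-mc[:,1]*oc[:,0]).sum(),(mc*oc).sum())
R=np.array([[np.cos(yaw),-np.sin(yaw)],[np.sin(yaw),np.cos(yaw)]])
t=obs.mean(0)-R@mod.mean(0)
print("yaw",yaw,"t",t,"res",(obs-(mod@R.T+t)).round(1).tolist())
D=lambda p:((p[:2]-t)@R).round(1)
print("sides",np.linalg.norm(obs[0]-obs[1]),np.linalg.norm(obs[0]-obs[2]))
for n,a in dict(knob=(472,278,72),bush=(457,385,64),tip=(447,402,99),lipL=(40,432,42),lipR=(290,528,42),sillR=(475,597,16),wallL=(150,145,50)).items():print(n,D(P(*a)),P(*a).round(1))
# fixed cover edge top ~ z 53+143=196 at tab
for n,a in dict(L=(110,38,180),R=(425,160,180),tab=(260,97,196)).items():print(n,D(P(*a)),P(*a).round(1))
top=f["color"];hsv=cv2.cvtColor(top,cv2.COLOR_RGB2HSV)
for n,(u,v),z in [("cup",(465/1.5,262/1.5),75),("bottle",(427/1.5,327/1.5),78),("carton",(372/1.5,378/1.5),24)]: 
    p=onplane(f,u,v,z);print(n,p.round(1),D(p))
E
```

```text
yaw -0.3469883078709681 t [ 527.3223222  -302.26836556] res [[2.3, 2.7], [-0.9, -2.9], [-0.1, 2.0], [-1.3, -1.8]]
sides 78.65317717260925 132.9927246083442
knob [ 41.9 -62. ] [ 545.7 -374.8   72. ]
bush [ -8.1 -73. ] [ 494.9 -368.1   64. ]
tip [-23.1 -72.3] [ 481.  -362.4   99. ]
lipL [-96.9 109.5] [ 473.4 -166.3   42. ]
lipR [-98.4 -20.8] [ 427.7 -288.4   42. ]
sillR [ -96.9 -116.9] [ 396.4 -379.2   16. ]
wallL [ 54.4 111.5] [ 616.4 -215.9   50. ]
L [ 60.7 113.7] [ 623.1 -216.   180. ]
R [ 57.7 -30.1] [ 571.3 -350.2  180. ]
tab [54.2 41.8] [ 592.5 -281.4  196. ]
cup [ 511.1 -496.4   75. ] [  50.8 -188.1]
bottle [ 407.5 -434.6   78. ] [ -67.7 -165.2]
carton [ 328.3 -350.8   24. ] [-170.7 -113.4]
```

The measurements agree with the model to about 3 mm: the sill front reads -97 (given as -100), the tray lip is at x≈-98, and the cover edge is at x≈58. Next I push the tray home with the fingers spread for two contact points.

```bash
cat >> h.py <<'E'
yaw=-0.347; T0=np.array([527.3,-302.3]); c,s=np.cos(yaw),np.sin(yaw)
def W(x,y,z): return [T0[0]+c*x-s*y, T0[1]+s*x+c*y, z]
def D(p): d=np.asarray(p)[:2]-T0; return np.array([c*d[0]+s*d[1],-s*d[0]+c*d[1],p[2]])
Q=[0,np.cos(yaw/2),np.sin(yaw/2),0]   # tool down, tool x along dryer x
def st(m=""):
    k=telemetry.get_state(); print(m,"t",round(k["time"],2),"D",D(k["position"]).round(1),"F",np.round(k["ft_force"],1),"g",round(k["grip_width"],1))
def snap(cam,name,box=None,sc=1.5):
    f=vision.grab_frame(cam); im=f["color"][:,:,::-1]
    if box: im=im[box[1]:box[3],box[0]:box[2]]
    cv2.imwrite("pics/"+name,cv2.resize(im,None,fx=sc,fy=sc,interpolation=cv2.INTER_CUBIC)); return f
E
python3 - <<'E'
from h import *
manip.reach(W(-150,42,150),Q); st("above")
manip.command_gripper(50)
manip.movel(W(-140,42,23),v=150); st("down")
print(manip.movel(W(-112,42,23),v=100,stop_force=15)); st("near")
print(manip.movel(W(-45,42,23),v=50,stop_force=15)); st("pushed")
snap("top","push.png",(165,105,305,225),5)
E
```

```text
above t 1.49 D [-149.9   41.5  150.1] F [ 0.6 -0.7  0. ] g 85.1
down t 2.93 D [-139.5   42.    23.7] F [ 0.6 -0.2  1.2] g 50.2
False
near t 3.37 D [-112.    42.    23.2] F [-0.8 -0.3 -0.4] g 50.1
False
pushed t 4.86 D [-45.2  42.   23.1] F [ 0.4  0.6 -0.1] g 50.0
```

View pics/push.png

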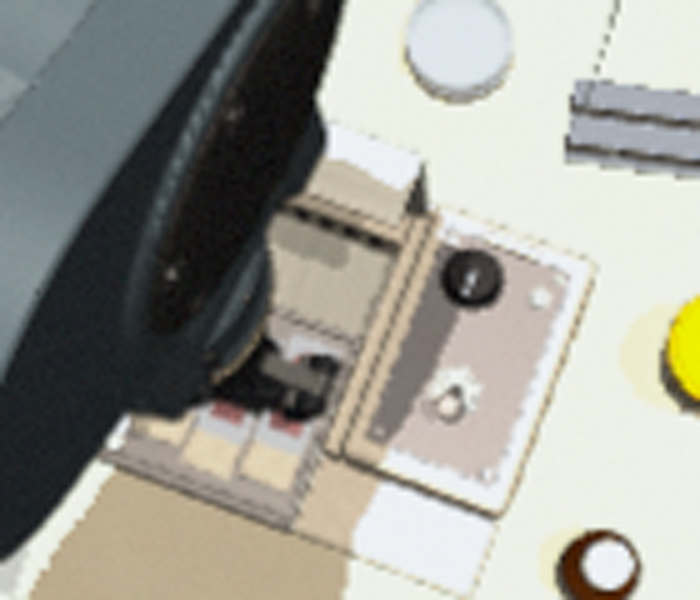

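The fingers appear to sit over the slides at about (310,380), while the tray still looks to be in its old place. I felt no force, so I need the side view.

```bash
python3 - <<'E'
from h import *
f=snap("scene","s1.png",(190,110,310,240),4.5)
t=vision.grab_frame("top")
for p in [(-45,12,23),(-45,12,42),(-98,-22,42),(-98,-22,16),(-50,-22,42)]:
    w=W(*p); a=(proj(f,w)-[190,110])*4.5; b=(proj(t,w)-[165,105])*5; print(p,a.round(),b.round())
E
```

```text
(-45, 12, 23) [216. 428.] [267. 406.]
(-45, 12, 42) [216. 399.] [264. 400.]
(-98, -22, 42) [150. 448.] [291. 526.]
(-98, -22, 16) [152. 489.] [293. 531.]
(-50, -22, 42) [232. 429.] [326. 434.]
```

View pics/s1.png

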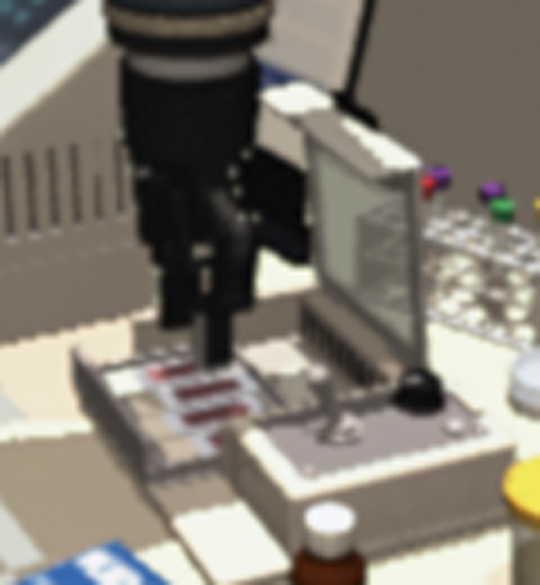

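The side view puts the fingertips at about (217,360), where a TCP at z=23 should appear at about (216,428). That is well above the lip. I'll check this against the initial pose and the wrist camera.

```bash
python3 - <<'E'
from h import *
f=vision.grab_frame("scene");t=vision.grab_frame("top");w=vision.grab_frame("wrist")
k=telemetry.get_state(); print(k)
print("start tcp in scene0 px",proj(f,[215.582,-451.121,196.306])*1.5)
E_=w["extrinsics"];print("wrist cam pos",(-E_[:3,:3].T@E_[:3,3]).round(1),E_[:3,:3].round(3).tolist())
# triangulate right fingertip
a,da=ray(f,190+217/4.5,110+360/4.5);
for v in [(300,400),(310,405),(320,400)]:
    b,db=ray(t,*c2n(*v)); A=np.c_[da,-db]; l=np.linalg.lstsq(A,b-a,rcond=None)[0]
    p,q=a+da*l[0],b+db*l[1]; print(p.round(),D((p+q)/2).round(),np.linalg.norm(p-q).round(1))
for y in (17,67):
  for z in (23,30,60): print(y,z,((proj(f,W(-45,y,z))-[190,110])*4.5).round())
cv2.imwrite("pics/w1.png",w["color"][:,:,::-1])
E
```

```text
{'time': 5.1583, 'joints': array([-4.60265657e-01,  4.20616526e-01, -1.97682137e-01,  9.52451694e-01,
       -8.70663647e-06,  3.02835443e+00]), 'qvel': array([-1.48067024e-03,  3.64110068e-04,  2.05987865e-03, -1.41256003e-04,
       -2.44742792e-03, -4.12007763e-05]), 'effort': array([-5.18789384e-03, -8.24091339e+01,  4.39787829e+01,  3.28247683e-03,
        1.84722248e-04, -1.11148756e-04]), 'position': array([ 499.21217799, -247.50266124,   23.04374517]), 'ee_rot': array([ 1.06764626e-05,  9.84984225e-01, -1.72644364e-01,  2.08147169e-05]), 'ft_force': array([-0.04927005,  0.35941074,  0.02369908]), 'moment': array([-0.02431121, -0.03905664, -0.01283294]), 'gripper_force': 0.0, 'grip_width': 50.07492410036444}
start tcp in scene0 px [279.76711402 319.13321817]
wrist cam pos [ 566.3 -271.5  200.1] [[-0.341, -0.94, 0.001], [-0.902, 0.327, 0.282], [-0.266, 0.096, -0.959]]
[ 478. -289.   76.] [-47.  -5.  76.] 8.4
[ 475. -293.   79.] [-48. -10.  80.] 9.6
[ 473. -294.   80.] [-47. -13.  81.] 14.4
17 23 [213. 424.]
17 30 [213. 414.]
17 60 [212. 368.]
67 23 [179. 386.]
67 30 [179. 376.]
67 60 [178. 331.]
```

View pics/w1.png

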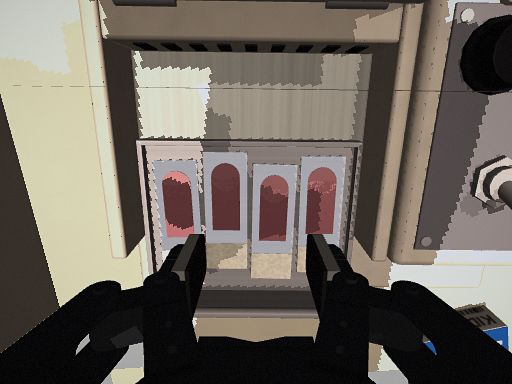

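The wrist view shows the tips at (195,240) and (318,240), well centred between the slides. Compared with the scene view, the tips are about 35-40 mm higher than the reported TCP height, while x and y agree. I'll measure the offset by touching the worktop gently in front of the sill.

```bash
python3 - <<'E'
from h import *
manip.movel(W(-45,42,45),v=150); manip.movel(W(-150,42,45),v=250)
manip.movel(W(-150,42,12),v=120,stop_force=8); st("12")
print(manip.movel(W(-150,42,-50),v=50,stop_force=6)); st("touch")
E
```

```text
12 t 6.45 D [-149.8   42.1   11.8] F [ 0.4 -0.5  0.8] g 50.5
True
touch t 7.38 D [-150.3   42.   -38.1] F [-2.3  1.2 12.7] g 50.5
```

The tips touched the worktop at a reported z of -38, so at 50 mm opening they sit 38 mm above the reported TCP. I'll correct for that and push.

```bash
python3 - <<'E'
from h import *
manip.movel(W(-140,42,-14),v=150); st("up")
print(manip.movel(W(-115,42,-14),v=100,stop_force=25)); st("near")
print(manip.movel(W(-40,42,-14),v=50,stop_force=14)); st("pushed")
snap("wrist","w2.png",sc=1)
E
```

```text
up t 7.71 D [-139.4   41.9  -14.1] F [-0.3  0.5 -0.3] g 49.6
False
near t 8.11 D [-115.9   42.1  -14.8] F [-0.3  0.9 -0.1] g 50.0
True
pushed t 9.11 D [-63.9  42.3 -14.7] F [-0.1 -0.1 -0.8] g 50.1
```

View pics/w2.png

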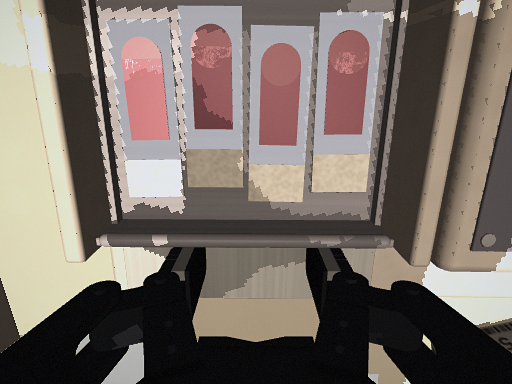

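The tray moved about 45 mm, with the lip now at x≈-53, and its front lip at row 240 is square between the walls. I'll push once more to confirm it's against the stop.

```bash
python3 - <<'E'
from h import *
print(manip.movel(W(-45,42,-14),v=35,stop_force=25)); st("push2")
manip.hold(0.25); 
manip.movel(W(-100,42,-14),v=200)
manip.movel(W(-110,42,60),v=250)
manip.command_gripper(0); st("closed")
for x,z in [(110,130),(105,115),(100,110),(95,100)]:
    for y in (42,30,10): print(x,y,z,kin.ik(W(x,y,z),Q) is not None, np.hypot(*W(x,y,z)[:2]).round())
t=snap("top","t2.png",(165,105,305,225),5)
E
```

```text
True
push2 t 9.43 D [-64.   42.2 -15.3] F [-0.4  0.1  0.5] g 49.7
closed t 10.98 D [-110.1   42.    59.8] F [-0.7  0.3  0.5] g 0.1
110 42 130 True 711.0
110 30 130 True 713.0
110 10 130 True 715.0
105 42 115 True 706.0
105 30 115 True 708.0
105 10 115 True 710.0
100 42 110 True 702.0
100 30 110 True 703.0
100 10 110 True 705.0
95 42 100 True 697.0
95 30 100 True 698.0
95 10 100 True 700.0
```

View pics/t2.png

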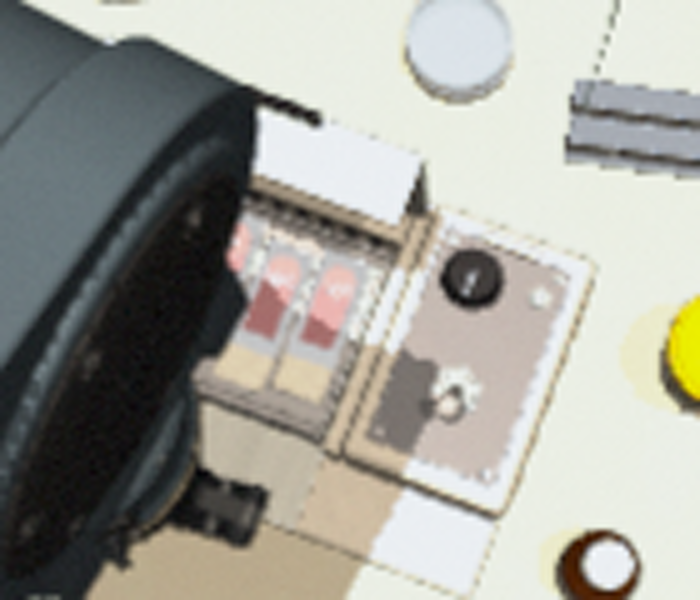

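The tray is home: it gives a repeatable hard stop at -64 and the lip is now level with the chamber walls. Next, I go over the cover, down behind it, and follow its arc down to shut.

```bash
python3 - <<'E'
from h import *
OFF=31; H=np.array([62.,53.]); r=113
def C(th,off=3):
    p=H+r*np.array([-np.cos(th),np.sin(th)])+off*np.array([np.sin(th),np.cos(th)])
    return W(p[0]+11,42,p[1]-OFF)
manip.movel(W(-70,42,225),v=300)
manip.movel(W(110,42,225),v=250)
manip.movel(W(110,42,C(1.5)[2]),v=200,stop_force=15); st("behind")
for th in [1.5,1.25,1.0,.75,.5,.3,.15,.05]:
    hit=manip.movel(C(th),v=110,stop_force=20); st(f"{th} {hit}")
    if hit: break
E
```

```text
behind t 13.82 D [110.1  41.9 136.4] F [-0.1 -0.6  0.8] g -0.2
1.5 False t 14.35 D [ 68.9  41.9 136.3] F [ 0.2 -0.4 -0.3] g -0.2
1.25 False t 14.76 D [ 40.9  42.  130.5] F [ 0.9 -0.3  0.4] g -0.2
1.0 False t 15.17 D [ 15.1  42.  119. ] F [ 0.2  0.  -0.4] g -0.3
0.75 False t 15.57 D [ -6.9  42.  101.6] F [-0.4  0.8 -0.6] g 0.4
0.5 False t 15.98 D [-24.1  42.   79.3] F [1.4 0.1 0.1] g -0.2
0.3 False t 16.34 D [-33.7  42.   58.8] F [-0.5  0.1  0.3] g -0.3
0.15 False t 16.64 D [-38.3  42.   42.1] F [0.5 0.7 0.3] g -0.0
0.05 False t 16.89 D [-39.8  42.   30.8] F [-0.8 -0.6  0.7] g -0.0
```

```bash
python3 - <<'E'
from h import *
print(manip.movel(W(-40,42,5),v=40,stop_force=8)); st("press")
manip.hold(.3)
snap("scene","s2.png",(170,90,310,240),4)
E
```

```text
True
press t 17.28 D [-39.2  41.9  20.9] F [-0.5  0.3  7.3] g -0.0
```

View pics/s2.png

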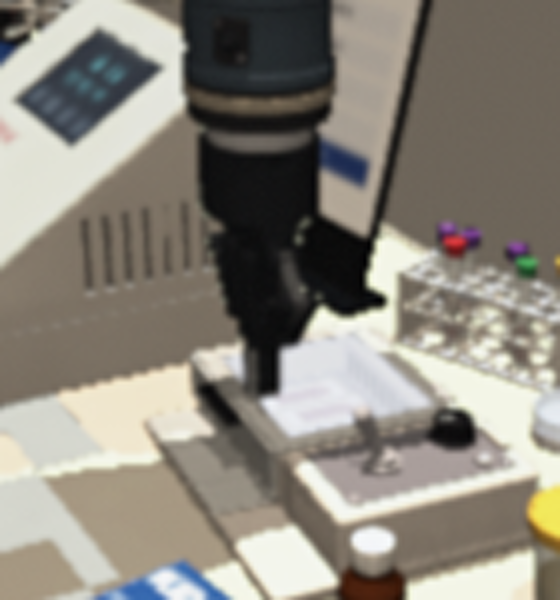

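The cover lies shut, with contact at the expected height, so the closed-finger offset is about 35 mm. I'll press briefly once more, then flip the toggle from the front.

```bash
python3 - <<'E'
from h import *
print(manip.movel(W(-40,42,5),v=40,stop_force=12)); st("press"); manip.hold(.2)
manip.movel(W(-45,42,110),v=250)
manip.movel(W(-75,-71,110),v=250)
print(manip.movel(W(-75,-71,48),v=200,stop_force=12)); st("down")
print(manip.movel(W(-45,-71,48),v=120,stop_force=15)); st("near")
print(manip.movel(W(-14,-71,48),v=50,stop_force=18)); st("flip")
manip.hold(.2)
manip.movel(W(-75,-71,48),v=200)
manip.movel(W(-75,-71,130),v=250)
manip.movel(W(-190,-71,160),v=300); st("clear")
f=vision.grab_frame("scene")["color"][150:215,215:310,::-1]; t=vision.grab_frame("top")["color"][105:225,165:305,::-1]
a=cv2.resize(f,(380,260),interpolation=cv2.INTER_CUBIC);b=cv2.resize(t,(420,360),interpolation=cv2.INTER_CUBIC)
o=np.zeros((360,800,3),np.uint8);o[:260,:380]=a;o[:,380:]=b;cv2.imwrite("pics/fin.png",o)
E
```

```text
True
press t 17.84 D [-39.   41.9  20.9] F [-4.6  2.2 16.4] g 0.2
False
down t 19.62 D [-75.1 -70.2  48.2] F [ 0.7 -0.3  0.8] g 0.2
False
near t 20.02 D [-44.6 -71.   48.8] F [-0.2 -0.5 -0.8] g 0.2
True
flip t 20.63 D [-16.5 -71.   47.4] F [-5.2  1.7  7. ] g -0.3
clear t 22.3 D [-190.3  -71.   159.6] F [ 0.5  0.9 -0.6] g 0.0
```

View pics/fin.png

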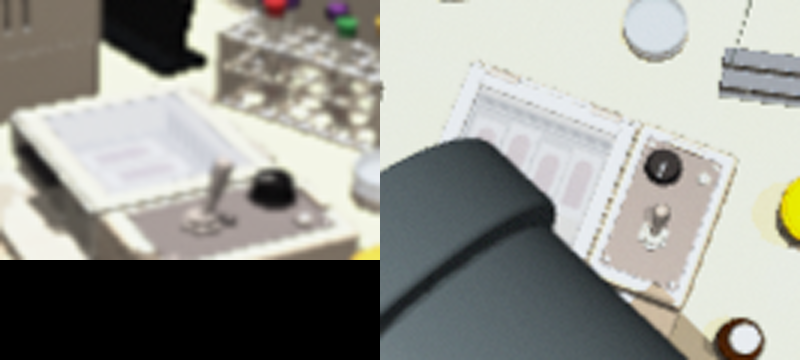

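The bat now leans to the back, with its tip at (658,212) beyond the bush at (652,238). The cover is shut over the tray and the arm is clear of everything.

```bash
python3 -c "
from plant import manip
print(manip.job_done())"
```

```text
the job is handed in; nothing more can be done
None
```

The tray is pushed home, the cover is shut and the toggle has snapped to the back, confirmed by contact forces and the final pictures; the job was handed in at about 22 s of the 48 s limit, and no verdict came back.

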